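# Brush out the dust extractor's filter chamber

### The arm

A 7-joint arm with a two-finger parallel gripper is mounted at the origin on a cart in front of the work surface, level with it; the furniture and walls round the work are solid. World frame = base frame: x ahead of the robot, y to its left, z up, the work surface at z = 0. Lengths are in m, angles in degrees, forces in N, time in s.
With the tool pointing down it reaches from about 0.4 to 0.85 m from the base axis. Payload 10.4 kg.
Tool frame: the origin (TCP) lies at the very end of the fingers, on their centre line; the grasp point (between the pads) lies 19 mm behind it; z points along the fingers, y is the line along which they close (so a half turn about z gives the same grasp; the last joint's range is limited). The gripper opens to 85 mm and grips with 20 to 120 N. Pads are 22 mm wide; open, the fingers measure 114 mm over their backs; the gripper's body (76 mm by 85 mm) begins 54 mm behind the grasp point. The pads swing forward as they close: fully open they stand 13 mm farther back than shut.
Start: joints at [66.2, 19.034, -3.707, 83.658, 1.238, 77.344, -5.071], TCP at [0.239, -0.577, 0.231] pointing down, gripper open.
Joint ranges: [-148.97, 148.97], [-28.65, 121.19], [-84.17, 76.75], [9.2, 138.47], [-72.65, 252.65], [3.7, 117.97], [-149.18, 149.18]. Speed limits (degrees/s): [127.2, 127.2, 159.86, 159.86, 180, 180, 180].

### API

Orientations are given as [roll, pitch, yaw] about the fixed x, y, z axes, in that order (R = Rz(yaw) Ry(pitch) Rx(roll)).
In Python, from plant import get_state, cams, arm, nets gives the robot as it stands.
- The arm moves only by the tool send_rows, never from a script. Its argument "motion" is a list of rows, each an object of numbers: "x", "y", "z": the shift along the tool's x, y, z in units of 30 mm (1.0 is 30 mm); "turn": the turn about the tool's z in rad. A call has 1 to 5 rows; each row is the pose to reach, as a shift and turn from the pose commanded when the call began, along the tool's axes at that moment; what a row does not reach only later rows make up. A row lasts 1/12 s, in which the tool goes at most 41.7 mm and 7.16 degrees, less where a joint would pass 70% of its speed; a pose out of reach is approached as far as the arm can. A call with a gripper value outside its range is refused whole. "gripper" is the opening, from 0 (shut) to 1 (fully open), set as the call begins (left out, the last holds). The fingers move at their own pace and stop on an object; "newtons" is the grip in N (left out, the last holds). Time passes only in rows, so rows that repeat a pose let the fingers close. It gives the time, the measured TCP pose, the force, the opening and the grip force at its end, in the units of the state.
- get_state(): the state, without advancing time (a new reading comes with each control period).
- cams.grab_frame(name): name is "scene" or "top"; returns (picture, depth): 480x640x3 uint8, blue, green, red; 480x640 float32, m along the optical axis (not along the pixel's ray), 0 where there is no reading.
- cams.camera_params(name): a dict with "fx", "fy", "cx", "cy" (pixels), "k1" (the pictures are not rectified: a ray, as slopes to the right and down, at radius r is drawn at 1 + k1 r^2 times it, then the intrinsics apply), "cam_to_world" (4x4, takes a point from camera to world coordinates). Camera axes: x right, y up, looking along -z (the intrinsics and any distortion apply to the point x, -y, -z); pixel columns grow to the right and rows downward; lengths in m; the calibration is good to about 2 mm. A picture is of the moment at which its call begins. camera_params takes no time and is no camera call.
- arm.finish_job(): hands the job in; it is judged then, once.
Trained networks look in the newest picture that a camera, given by its name, has taken for a name from the list of things; names that differ only in an ending like _2 or _b are one class to them, and where a whole thing is asked for, a point or a joint stands for the part that bears it (a point fixed in the world has none). Each returns a list of dicts, best first, with "confidence" (0 to 1); they miss things now and then, are a little off and sometimes report something else, mostly with a low value. They report only what shows in the picture. A call takes as long as a camera call. They do not tell look-alikes from the thing itself.
- nets.outline_of(camera, thing): "mask" (480x640 bool, what is visible of it) and "box" ([centre column, centre row, width, height] in pixels, round what is visible of it).
The state is a dict: "t": time; "joint_positions": joint angles; "dq": joint speeds; "joint_torque": joint torques, N m; "tcp_pos": TCP position; "ee_rot": TCP orientation; "contact_force": force on the tool from outside, world axes, zero at the start; "torque": the same for the moment, N m; "width": finger opening in m; "finger_force": force on a finger pad.
Only numpy, scipy, OpenCV 4.12 (cv2) and the standard library are available. Lean on these libraries where they do the work, as an engineer would, in place of code of your own. Each camera call takes 0.05 s, during which the arm holds its last target. There are 200 camera calls.

### The job

Brush out the filter chamber of the bench dust extractor before its new cartridge is fitted: raise the lid upright, lift it straight up off its hinge pin and lay it flat on the clear bench, handle up, without dropping it. Then take the long brush out of its pot, scrub the chamber with three full strokes, each down to the floor and back up until the bristles reach the mouth, and stand the brush back in its pot, bristles down. Leave the housing open and the other things on the bench where they are.

Things in the scene. Friction and masses are not known exactly. Their poses are not given: they have to be found in the camera images.
- housing: Grey filter housing of a bench dust extractor, fixed: box 130x130, top face 115 above the bench, dark louvres on front and sides; origin under its centre, x from its front to its hinge side, z up. A round chamber opens in the middle of its top, under the lid. The bench to its left (centre about x 0.48, y 0.25) is clear for the lid.
- chamber_floor (a point): Centre of the chamber's floor, 15 above the bench; axes as the housing's. The chamber is round, 80 inner diameter, 100 deep.
- chamber_mouth (a point): Centre of the chamber's mouth, in the housing's top face, 115 above the bench.
- pin_axis (a point): Middle of the housing's level hinge pin (axis along the housing's y, carried by three ears), 84.5 behind the housing's centre, 119 above the bench. The pin is flatted, 6 thick front to back and 14 tall: the lid's hooks pass it freely only with the lid about upright (within some 30 degrees), moving straight up.
- lid: Loose aluminium lid, at the start closed on the housing (origin 117 above the bench): plate 128x128x5, 0.3 kg; origin at the centre of its underside, x towards its hinge edge, z out of its top. A round plug 72 across reaches 8 below the plate into the chamber. Let go part open it falls shut; past upright it leans on a stop at about 110 degrees. Flat on the bench its origin is about 10 high.
- lid_handle (a point): Middle of the lid's black round handle bar, 12 diameter, 64 long along the lid's y, on two posts; 57 in front of the lid's centre, its axis 36 above the plate's top face (41 above the lid's origin). Pinched between finger pads the bar can turn, so the tool need not turn with the lid.
- lid_hinge (a point): Middle of the lid's free-moving hinge axis, at x = 84.5, z = 2 in the lid's frame; on pin_axis while hinged. Two hooked knuckles, 26 wide at y = +-35, hold the pin; their 11 wide mouths face the lid's +x. Hooks reach 25 beyond the axis and 11.5 below the plate's underside, and clear the pin after 40 of lift.
- brush: Long chamber brush standing upright in its pot, bristles down, 185 long, 0.12 kg; origin at the centre of the flat bristle end, z along the handle. Pale bristle head 55 long, 75 diameter over the soft tips (solid to 62), then an 8 mm wire stem, then a light wooden handle, 22 diameter, from 100 to 185 above the bristle end.
- brush_tip (a point): Centre of the flat bristle end of the brush (its lower end).
- brush_grip (a point): Point on the brush handle's axis to grip, 160 above the bristle end, 25 below the handle's top.
- brush_pot: Round open steel pot, loose, 0.7 kg, 90 outer and 84 inner diameter, 88 tall; origin under its centre. To the right of the housing; its place among the tin and the tape roll varies.
- pot_floor (a point): Centre of the pot's inner floor, 6 above the bench.
- tin_can: white round slip-lid tin, 70 mm diameter, 102 tall; origin under its centre. Bystander.
- tape_blue: blue roll of insulating tape lying flat, 60 mm across, 19 high. Bystander.
- screwdriver_0: red-handled screwdriver lying on the bench, 190 long, 26 high; origin under its middle. Bystander.
- side_cutter: red-handled side cutters lying flat, 146 long, 13 high. Bystander.
- multimeter: handheld multimeter lying on its back, 140x68x43. Bystander.
- crimper: black-handled pliers lying flat, 193 long, 13 high. Bystander.
Things that resemble listed ones, but are neither listed nor needed, are in the scene too. There is more than one size of the brush; the one meant has the size given above.

How it is judged:
By the outcome, as a careful person would: the job done as asked, in the order asked, and still so for the second after the job is handed in, with the robot touching nothing.
It also fails if it takes over 72 s, if anything falls off the work surface, if the arm or the gripper's body presses on something with over 40 N, if the wrist force passes 120 N, or if a joint passes its speed limit or range.

## Working session

There is one attempt and no reset: what is moved stays moved. The work goes in short steps, Python scripts to look and compute and a tool call to move; the robot and the scene stay as the last step left them, time stands still between calls to the robot, and variables do not carry over. Pictures are saved under pics/ and viewed, at most 10 in all, crops included, and the job is handed in when it is done.

Besides the shell and the picture viewer there is one more tool, called after "Request:" as name([rows], argument=value, ...), one row to a line, values as JSON. send_rows: Moves the arm, as the interface text tells. Its arguments: {"type":"object","properties":{"motion":{"type":"array","items":{"type":"object","properties":{"x":{"type":"number"},"y":{"type":"number"},"z":{"type":"number"},"turn":{"type":"number"}}}},"gripper":{"type":"number"},"newtons":{"type":"number"}},"required":["motion"]}

```bash
mkdir -p pics; ls
cat > h.py <<'E'
import numpy as np,cv2
from plant import get_state,cams,arm,nets
def grab(n):
    return cams.grab_frame(n)
def pts(n,depth,mask):
    p=cams.camera_params(n);v,u=np.nonzero(mask&(depth>0));d=depth[v,u]
    K=np.array([[p['fx'],0,p['cx']],[0,p['fy'],p['cy']],[0,0,1.]])
    q=cv2.undistortPoints(np.stack([u,v],1).astype(np.float64)[:,None],K,np.array([p['k1'],0,0,0.]))[:,0]
    c=np.stack([q[:,0]*d,-q[:,1]*d,-d,np.ones_like(d)],1)
    return (c@np.array(p['cam_to_world']).T)[:,:3]
E
python3 - <<'E'
from h import *
for n in ('scene','top'):
    im,d=grab(n);cv2.imwrite(f'pics/{n}0.png',im);np.save(f'{n}0.npy',d)
    for t in ('housing','lid','lid_handle','brush','brush_pot','tin_can','tape_blue'):
        for r in nets.outline_of(n,t):
            if r['confidence']<.3: continue
            P=pts(n,d,r['mask']);
            if len(P)==0: continue
            print(n,t,round(r['confidence'],2),np.round(r['box']),'med',np.median(P,0).round(3),'lo',np.percentile(P,2,axis=0).round(3),'hi',np.percentile(P,98,axis=0).round(3))
print(get_state())
E
```

```text
pics
scene housing 0.9 [307. 263.  79.  85.] med [0.505 0.037 0.077] lo [ 0.432 -0.069  0.01 ] hi [0.597 0.057 0.126]
scene lid 0.88 [306. 251.  80.  56.] med [ 0.516 -0.012  0.123] lo [ 0.443 -0.082  0.112] hi [0.603 0.047 0.163]
scene lid_handle 0.57 [306. 249.  83.  59.] med [ 0.517 -0.013  0.123] lo [ 0.441 -0.086  0.109] hi [0.609 0.046 0.163]
scene brush 0.69 [373. 258.  14.  38.] med [ 0.358 -0.066  0.035] lo [ 0.338 -0.103  0.001] hi [ 0.38  -0.046  0.131]
scene brush 0.63 [325. 199.  21.  38.] med [ 0.511 -0.191  0.065] lo [ 0.487 -0.225  0.029] hi [ 0.541 -0.181  0.191]
scene brush_pot 0.9 [326. 217.  35.  45.] med [ 0.502 -0.176  0.057] lo [ 0.466 -0.241  0.005] hi [ 0.554 -0.151  0.09 ]
scene tin_can 0.97 [347. 183.  20.  34.] med [ 0.474 -0.309  0.085] lo [ 0.446 -0.355  0.008] hi [ 0.506 -0.295  0.104]
scene tape_blue 0.7 [363. 232.  22.  20.] med [ 0.403 -0.182  0.017] lo [ 0.378 -0.217  0.001] hi [ 0.43  -0.164  0.025]
top lid 0.75 [306. 220.  70.  84.] med [ 0.514 -0.02   0.124] lo [ 0.441 -0.085  0.114] hi [0.604 0.042 0.164]
top lid 0.68 [384. 283.  30.  24.] med [
[... 1132 characters left out ...]
': 0.8, 'joint_positions': array([66.19840398, 19.03346453, -3.70595612, 83.65796723,  1.23684282,
       77.34450084, -5.07046508]), 'dq': array([ 0.03259892,  0.00797301,  0.04505047, -0.0148203 , -0.02113402,
        0.00200538, -0.05252902]), 'joint_torque': array([-3.28247033e-04, -6.25181007e+01,  4.86877235e-02, -3.91818023e+01,
        1.63933559e-02,  1.72923148e-03,  3.50095172e-05]), 'tcp_pos': array([ 0.23925925, -0.57740404,  0.23133625]), 'ee_rot': array([ 1.79996235e+02, -1.36514193e-03,  2.25059319e+01]), 'contact_force': array([-0.09478548, -0.61607879,  0.05285526]), 'torque': array([-0.03150271, -0.00555409, -0.0177456 ]), 'finger_force': 0.0, 'width': 0.08544321469651259}
```

Run:
```python
from h import *
a=cv2.imread('pics/scene0.png');b=cv2.imread('pics/top0.png')
A=cv2.resize(a[150:330,220:420],None,fx=3,fy=3,interpolation=2)[:, :]
B=cv2.resize(b[150:330,240:480],None,fx=3,fy=3,interpolation=2)
c=np.hstack([A[:,:],B]);c=cv2.resize(c,(800,int(c.shape[0]*800/c.shape[1])));cv2.imwrite('pics/c1.png',c)
d=np.load('top0.npy');P=pts('top',d,d>0)
def box(lo,hi): return P[np.all((P>lo)&(P<hi),axis=1)]
pl=box([.42,-.1,.117],[.6,.06,.132])
r=cv2.minAreaRect((pl[:,:2]*1000).astype(np.float32));print('plate',r,np.median(pl[:,2]))
hb=box([.42,-.1,.15],[.6,.06,.18]);print('bar',len(hb),cv2.minAreaRect((hb[:,:2]*1000).astype(np.float32)),hb[:,2].max(),hb.mean(0))
for lo,hi in (([.45,-.26,.17],[.57,-.13,.3]),([.32,-.12,.10],[.4,-.03,.3])):
    q=box(lo,hi);print('brush top',len(q),q.mean(0),q.min(0),q.max(0))
q=box([.44,-.26,.08],[.58,-.13,.1]);print('pot rim',cv2.minEnclosingCircle((q[:,:2]*1000).astype(np.float32)))
```

```text
plate ((522.160888671875, -24.34613037109375), (129.42283630371094, 163.6337890625), 78.11256408691406) 0.12341131577578979
bar 199 ((450.493408203125, -9.106651306152344), (74.97933197021484, 11.846792221069336), 78.24491119384766) 0.17153041935167956 [ 0.45022753 -0.00944275  0.16292711]
brush top 101 [ 0.50908632 -0.19611473  0.18708533] [ 0.49943617 -0.20714133  0.17032718] [ 0.51985854 -0.18653604  0.1993313 ]
brush top 44 [ 0.35746554 -0.07276774  0.130878  ] [ 0.35157844 -0.08048589  0.11680796] [ 0.36419878 -0.06564512  0.13804015]
pot rim ((511.35540771484375, -199.02993774414062), 46.6502799987793)
```

View pics/c1.png

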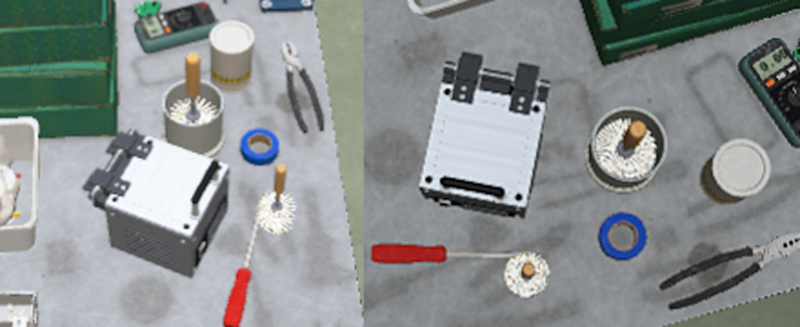

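View pics/scene0.png

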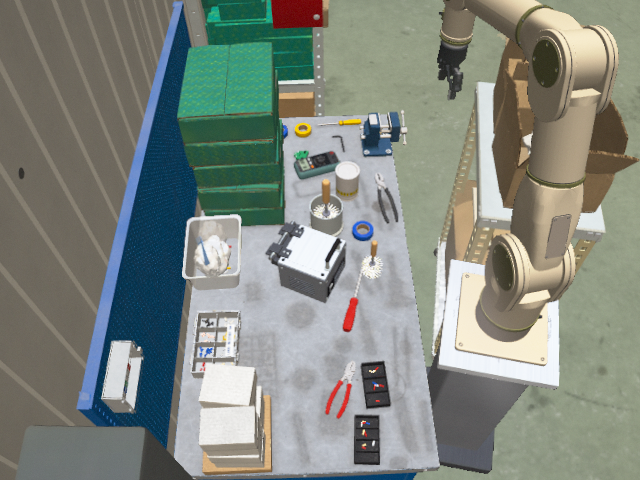

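The brush meant is the one in the pot (scene 325,199; top at z≈0.19, which fits 6+185 mm). The free-standing one at scene (373,258) is only ≈0.135 tall, so it is a look-alike. The lid is closed, with its black bar at scene (333,255).

```bash
cat >> h.py <<'E'
def rows(targets,yaw=None,start=None):
    """targets: world (x,y,z[,yaw]) -> tool-axis units/turn rel. to start"""
    s=get_state();p=np.array(start if start is not None else s['tcp_pos']);y0=s['ee_rot'][2] if yaw is None else yaw
    c,n=np.cos(np.radians(y0)),np.sin(np.radians(y0));A=np.array([[c,n,0],[n,-c,0],[0,0,-1]])
    for t in targets:
        print(np.round(A@(np.array(t[:3])-p)/.03,2), 'turn %.3f'%(-np.radians(t[3]-y0)) if len(t)>3 else '')
E
python3 - <<'E'
from h import *
d=np.load('top0.npy');P=pts('top',d,d>0);d=np.load('scene0.npy');P=np.vstack([P,pts('scene',d,d>0)])
xs=np.arange(.3,.95,.05)
print('      ',xs.round(2))
for y in np.arange(.5,-.45,-.05):
    print('%5.2f '%y,[int(1000*np.percentile(q,97)) if len(q:=P[(abs(P[:,0]-x)<.025)&(abs(P[:,1]-y)<.025)&(P[:,2]<.6)][:,2])>3 else -1 for x in xs])
rows([(.45,-.009,.24,78.2)])
E
```

```text
[0.3  0.35 0.4  0.45 0.5  0.55 0.6  0.65 0.7  0.75 0.8  0.85 0.9 ]
 0.50  [-1, -1, 3, 4, 225, 226, 226, 27, 449, 591, -1, -1, -1]
 0.45  [19, 5, 4, 5, 226, 227, 228, 4, 417, 581, -1, -1, -1]
 0.40  [19, 4, 5, 5, 222, 228, 229, 223, 4, 586, 594, -1, -1]
 0.35  [21, 12, 11, 4, 79, 227, 227, 221, 28, 453, 589, -1, -1]
 0.30  [20, 14, 14, 5, 4, 5, 37, 40, 38, 452, 579, -1, -1]
 0.25  [19, 15, 10, 5, 5, 5, 32, 43, 30, 39, 561, 593, -1]
 0.20  [20, 17, 5, 5, 5, 5, 5, 43, 31, 40, 505, 593, -1]
 0.15  [5, 5, 5, 5, 5, 5, 5, 38, 37, 38, 453, 587, -1]
 0.10  [5, 6, 27, 4, 5, 5, 5, 5, 83, 86, 448, 578, -1]
 0.05  [5, 6, 25, 129, 125, 124, 119, 5, 86, 134, 152, 536, 593]
 0.00  [5, 6, 16, 165, 128, 129, 135, 5, 86, 118, 143, 452, 593]
-0.05  [5, 130, 29, 163, 128, 131, 135, 5, 85, 103, 117, 427, 587]
-0.10  [5, 43, 29, 117, 125, 130, 134, 6, 78, 416, 429, 429, 576]
-0.15  [5, 6, 20, 17, 88, 88, 5, 429, 431, 430, 432, 431, 507]
-0.20  [5, 5, 24, 87, 191, 90, 6, 431, 433, 432, 432, 432, 453]
-0.25  [14, 14, 6, 5, 88, 88, 6, 430, 433, 432, 433, 433, 452]
-0.30  [11, 16, 11, 102, 103, 6, 6, 428, 433, 433, 433, 434, 430]
-0.35  [4, 14, 14, 104, 104, 6, 34, 402, 432, 434, 432, 434, 431]
-0.40  [-839, 6, 16, 6, 23, 38, 40, 36, 431, 433, 433, 433, 430]
[ 13.74 -14.81  -0.29] turn -0.972
```

Request:
send_rows([
  {"x":0.92,"y":-0.99,"z":-0.1,"turn":-0.1},
  {"x":1.83,"y":-1.97,"z":-0.2,"turn":-0.2},
  {"x":2.75,"y":-2.96,"z":-0.29,"turn":-0.3},
  {"x":3.66,"y":-3.95,"z":-0.29,"turn":-0.4},
  {"x":4.58,"y":-4.94,"z":-0.29,"turn":-0.5},
], gripper=1)

```text
t: 1.22
tcp_pos: [0.3098, -0.3862, 0.2403]
ee_rot: [180.0, 0.0, 51.4]
contact_force: [0.6, 0.3, 1.2]
width: 0.0854
finger_force: 0.0
```

Run:
```python
from h import *
d=np.load('top0.npy');P=pts('top',d,d>0);d=np.load('scene0.npy');P=np.vstack([P,pts('scene',d,d>0)])
xs=np.arange(.36,.64,.02)
print('      ',xs.round(2))
for y in np.arange(.38,.08,-.02):
    print('%5.2f '%y,[int(1000*np.percentile(q,90)) if len(q:=P[(abs(P[:,0]-x)<.01)&(abs(P[:,1]-y)<.01)&(P[:,2]<.6)][:,2])>3 else -1 for x in xs])
s=get_state();print(s['tcp_pos'],s['ee_rot'])
rows([(.45,-.009,.24,78.2)])
```

```text
[0.36 0.38 0.4  0.42 0.44 0.46 0.48 0.5  0.52 0.54 0.56 0.58 0.6  0.62
 0.64]
 0.38  [3, 2, 2, 4, 3, 2, 3, 11, 215, 227, 227, 227, 227, 226, 46]
 0.36  [2, 3, 3, 3, 3, 3, 3, 3, 191, 226, 225, 225, 224, 225, 29]
 0.34  [12, 11, 5, 3, 3, 3, 3, 3, 30, 32, 28, 4, 3, 4, 4]
 0.32  [14, 12, 10, 3, 2, 3, 4, 2, 3, 3, 3, 2, 4, 5, 1]
 0.30  [13, 13, 4, 3, 4, 3, 3, 3, 3, 2, 3, 4, 3, 37, 38]
 0.28  [12, 13, 2, 3, 3, 3, 3, 2, 3, 3, 3, 4, 3, 38, 12]
 0.26  [12, 13, 2, 3, 3, 3, 3, 4, 3, 3, 3, 3, 4, 37, 42]
 0.24  [15, 6, 3, 4, 3, 3, 3, 3, 4, 3, 3, 2, 3, 3, 40]
 0.22  [14, 3, 3, 3, 4, 3, 3, 3, 3, 3, 3, 4, 4, 3, 39]
 0.20  [12, 4, 3, 4, 3, 4, 3, 3, 2, 3, 3, 3, 4, 2, 34]
 0.18  [4, 2, 3, 3, 3, 3, 2, 3, 3, 3, 4, 3, 3, 3, 38]
 0.16  [3, 3, 4, 3, 2, 3, 2, 3, 3, 3, 3, 3, 3, 3, 4]
 0.14  [3, 3, 3, 3, 3, 4, 3, 3, 3, 2, 3, 3, 3, 3, 3]
 0.12  [3, 24, 22, 3, 3, 3, 3, 3, 3, 4, 2, 3, 3, 3, 2]
 0.10  [3, 26, 24, 3, 3, 2, 3, 3, 4, 3, 3, 3, 3, 3, 2]
[ 0.30981482 -0.38615658  0.24025559] [1.79959002e+02 3.05667906e-02 5.14269701e+01]
[ 1.274e+01 -4.190e+00  1.000e-02] turn -0.467
```

Request:
send_rows([
  {"x":1.27,"y":-0.42,"turn":-0.1},
  {"x":2.55,"y":-0.84,"turn":-0.2},
  {"x":3.82,"y":-1.26,"turn":-0.3},
  {"x":5.1,"y":-1.68,"turn":-0.4},
  {"x":6.37,"y":-2.1,"turn":-0.467},
])

```text
invalid input at $.motion[0]: expected keys x, y, z, turn
```

Run:
```python
from h import *
s=get_state();print(s['tcp_pos'],s['ee_rot'])
rows([(.45,-.009,.24,78.2)])
```

```text
[ 0.30981482 -0.38615658  0.24025559] [1.79959002e+02 3.05667906e-02 5.14269701e+01]
[ 1.274e+01 -4.190e+00  1.000e-02] turn -0.467
```

Request:
send_rows([
  {"x":1.27,"y":-0.42,"z":0,"turn":-0.1},
  {"x":2.55,"y":-0.84,"z":0,"turn":-0.2},
  {"x":3.82,"y":-1.26,"z":0,"turn":-0.3},
  {"x":5.1,"y":-1.68,"z":0,"turn":-0.4},
  {"x":6.37,"y":-2.1,"z":0,"turn":-0.467},
])

```text
t: 1.63
tcp_pos: [0.3805, -0.1977, 0.2403]
ee_rot: [180.0, 0.0, 78.2]
contact_force: [1.8, 0.1, 0.9]
width: 0.0855
finger_force: 0.0
```

Run:
```python
from h import *
s=get_state();print(s['tcp_pos'],s['ee_rot'])
rows([(.45,-.009,.24,78.2)])
```

```text
[ 0.38052178 -0.19767241  0.24028038] [1.79960645e+02 4.61555620e-02 7.82154986e+01]
[6.63 0.98 0.01] turn 0.000
```

Request:
send_rows([
  {"x":1.32,"y":0.2,"z":0,"turn":0},
  {"x":2.65,"y":0.39,"z":0,"turn":0},
  {"x":3.97,"y":0.58,"z":0,"turn":0},
  {"x":5.3,"y":0.77,"z":0,"turn":0},
  {"x":6.63,"y":0.96,"z":0,"turn":0},
])

```text
t: 2.05
tcp_pos: [0.4504, -0.0092, 0.2404]
ee_rot: [179.9, 0.0, 77.9]
contact_force: [1.2, -0.7, -0.3]
width: 0.0856
finger_force: 0.0
```

Request:
send_rows([
  {"x":0,"y":0,"z":0.8,"turn":0},
  {"x":0,"y":0,"z":1.6,"turn":0},
  {"x":0,"y":0,"z":2.4,"turn":0},
  {"x":0,"y":0,"z":3.0,"turn":0},
  {"x":0,"y":0,"z":3.35,"turn":0},
])

```text
t: 2.47
tcp_pos: [0.4491, -0.0111, 0.1377]
ee_rot: [-179.9, 0.0, 77.9]
contact_force: [-0.1, 0.1, -0.5]
width: 0.0853
finger_force: 0.0
```

Request:
send_rows([
  {"x":0,"y":0,"z":0,"turn":0},
  {"x":0,"y":0,"z":0,"turn":0},
  {"x":0,"y":0,"z":0,"turn":0},
  {"x":0,"y":0,"z":0,"turn":0},
  {"x":0,"y":0,"z":0,"turn":0},
], gripper=0, newtons=40)

```text
t: 2.88
tcp_pos: [0.4507, -0.0112, 0.1405]
ee_rot: [179.9, 0.0, 77.9]
contact_force: [0.2, 0.8, -0.1]
width: 0.0257
finger_force: 0.0
```

Request:
send_rows([
  {"x":0,"y":0,"z":0,"turn":0},
  {"x":0,"y":0,"z":0,"turn":0},
  {"x":0,"y":0,"z":0,"turn":0},
  {"x":0,"y":0,"z":0,"turn":0},
  {"x":0,"y":0,"z":0,"turn":0},
])

```text
t: 3.3
tcp_pos: [0.4504, -0.0111, 0.14]
ee_rot: [180.0, 0.0, 77.9]
contact_force: [-1.5, 0.1, 6.1]
width: 0.0106
finger_force: 39.2
```

Run:
```python
from h import *
s=get_state();print(s['tcp_pos'],s['ee_rot'],s['joint_positions'].round(0))
im,d=grab('scene');cv2.imwrite('pics/s2.png',cv2.resize(im[150:330,220:420],None,fx=3,fy=3))
# arc plan: increments in tool y (=housing x) and tool z(down)
a0=np.arctan2(39,-141.5);r=146.8
for k in range(0,10):
    th=np.radians(10*k);print(10*k, np.round((r*np.cos(a0-th)+141.5)/30,2), np.round(-(r*np.sin(a0-th)-39)/30,2))
```

```text
[ 0.45039127 -0.01108734  0.14000303] [1.79956397e+02 6.22796614e-03 7.79125432e+01] [ 36.   4. -41. 114.   3.  63. -19.]
0 -0.0 -0.0
10 0.3 -0.8
20 0.73 -1.54
30 1.28 -2.18
40 1.94 -2.73
50 2.68 -3.15
60 3.48 -3.44
70 4.33 -3.58
80 5.18 -3.57
90 6.02 -3.42
```

View pics/s2.png

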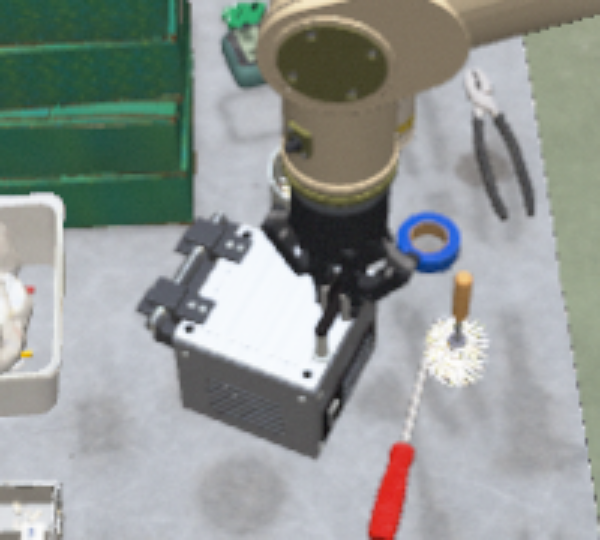

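Request:
send_rows([
  {"x":0,"y":0.14,"z":-0.41,"turn":0},
  {"x":0,"y":0.3,"z":-0.8,"turn":0},
  {"x":0,"y":0.5,"z":-1.18,"turn":0},
  {"x":0,"y":0.73,"z":-1.54,"turn":0},
  {"x":0,"y":0.99,"z":-1.87,"turn":0},
])

```text
t: 3.77
tcp_pos: [0.4785, -0.0174, 0.1954]
ee_rot: [-179.9, 0.0, 77.9]
contact_force: [-0.1, -0.1, -5.2]
width: 0.0106
finger_force: 38.9
```

Run:
```python
from h import *
s=get_state();print(s['tcp_pos'],s['contact_force'],s['width'],s['finger_force'])
```

```text
[ 0.47850977 -0.01739538  0.19543005] [-0.08847912 -0.1149626  -5.15221627] 0.01063709308773737 38.947041034698486
```

Request:
send_rows([
  {"x":0,"y":0.29,"z":-0.31,"turn":0},
  {"x":0,"y":0.61,"z":-0.6,"turn":0},
  {"x":0,"y":0.95,"z":-0.86,"turn":0},
  {"x":0,"y":1.31,"z":-1.08,"turn":0},
  {"x":0,"y":1.69,"z":-1.28,"turn":0},
])

```text
t: 4.18
tcp_pos: [0.5277, -0.0281, 0.2346]
ee_rot: [-179.8, 0.1, 77.9]
contact_force: [-10.4, 0.2, 13.9]
width: 0.0107
finger_force: 41.5
```

Request:
send_rows([
  {"x":0,"y":0.39,"z":-0.16,"turn":0},
  {"x":0,"y":0.8,"z":-0.29,"turn":0},
  {"x":0,"y":1.22,"z":-0.38,"turn":0},
  {"x":0,"y":1.65,"z":-0.43,"turn":0},
  {"x":0,"y":2.07,"z":-0.44,"turn":0},
])

```text
t: 4.6
tcp_pos: [0.5897, -0.0415, 0.2477]
ee_rot: [-180.0, 0.0, 77.9]
contact_force: [-1.9, -0.4, 1.0]
width: 0.0104
finger_force: 41.9
```

Request:
send_rows([
  {"x":0,"y":0.43,"z":0.02,"turn":0},
  {"x":0,"y":0.85,"z":0.08,"turn":0},
  {"x":0,"y":1.27,"z":0.17,"turn":0},
  {"x":0,"y":1.27,"z":0.17,"turn":0},
  {"x":0,"y":1.27,"z":0.17,"turn":0},
])

```text
t: 5.02
tcp_pos: [0.6276, -0.0493, 0.2422]
ee_rot: [179.9, -0.0, 77.9]
contact_force: [2.5, -2.5, 3.0]
width: 0.0103
finger_force: 41.8
```

Run:
```python
from h import *
s=get_state();print(s['tcp_pos'],s['ee_rot'],s['contact_force'],s['torque'],s['width'],s['finger_force'],s['joint_positions'].round(0))
im,d=grab('scene');cv2.imwrite('pics/s3.png',cv2.resize(im[130:330,200:440],None,fx=3,fy=3))
```

```text
[ 0.62763458 -0.0493434   0.24221166] [ 1.79931654e+02 -1.82191050e-02  7.78818889e+01] [ 2.54694248 -2.51768675  3.00685068] [-0.31967103 -0.36048451  0.01810198] 0.010346508334742082 41.779890060424805 [ 29.  24. -38.  81.  14.  81. -21.]
```

View pics/s3.png

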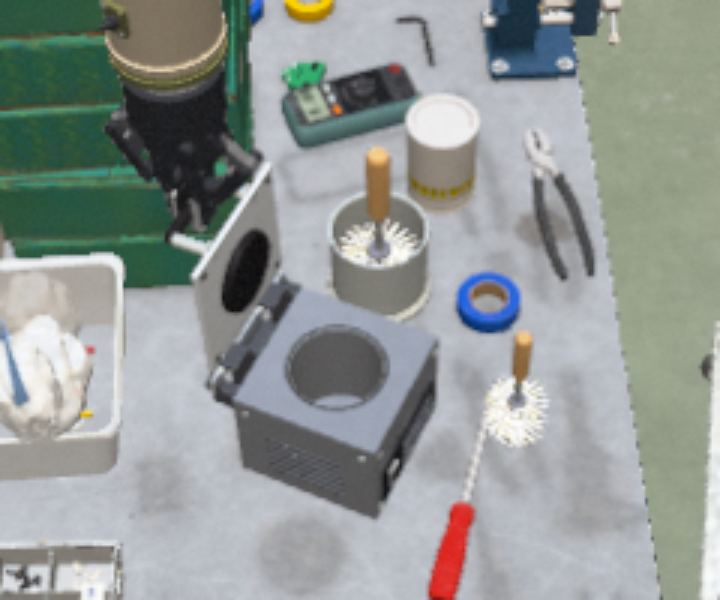

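The lid is upright (its plug shows dark at ≈ 245,270 in the crop), with the bar held and the chamber open. I'll tighten the grip and lift straight up.

Request:
send_rows([
  {"x":0,"y":0,"z":0,"turn":0},
  {"x":0,"y":0,"z":0,"turn":0},
  {"x":0,"y":0,"z":-0.1,"turn":0},
  {"x":0,"y":0,"z":-0.3,"turn":0},
  {"x":0,"y":0,"z":-0.6,"turn":0},
], gripper=0, newtons=110)

```text
t: 5.48
tcp_pos: [0.6256, -0.0488, 0.2591]
ee_rot: [-179.8, 0.0, 77.9]
contact_force: [-0.7, 0.7, -3.5]
width: 0.0085
finger_force: 107.4
```

Request:
send_rows([
  {"x":0,"y":0,"z":-0.4,"turn":0},
  {"x":0,"y":0,"z":-0.8,"turn":0},
  {"x":0,"y":0,"z":-1.2,"turn":0},
  {"x":0,"y":0,"z":-1.6,"turn":0},
  {"x":0,"y":0,"z":-2.0,"turn":0},
])

```text
t: 5.9
tcp_pos: [0.6267, -0.0488, 0.3218]
ee_rot: [180.0, -0.0, 77.9]
contact_force: [-0.3, -0.8, -2.8]
width: 0.0082
finger_force: 107.4
```

Run:
```python
from h import *
s=get_state();print(s['tcp_pos'],s['ee_rot'],s['contact_force'],s['torque'],s['width'],s['finger_force'],s['joint_positions'].round(0))
im,d=grab('scene');cv2.imwrite('pics/s4.png',cv2.resize(im[100:330,200:440],None,fx=2.5,fy=2.5))
```

```text
[ 0.62671794 -0.04881079  0.32177811] [ 1.79960556e+02 -2.96191899e-03  7.79179367e+01] [-0.32375703 -0.75158085 -2.82914283] [-0.01880494 -0.13840181 -0.0315385 ] 0.008238207128579906 107.44398951530457 [ 28.  22. -38.  73.  13.  90. -21.]
```

View pics/s4.png

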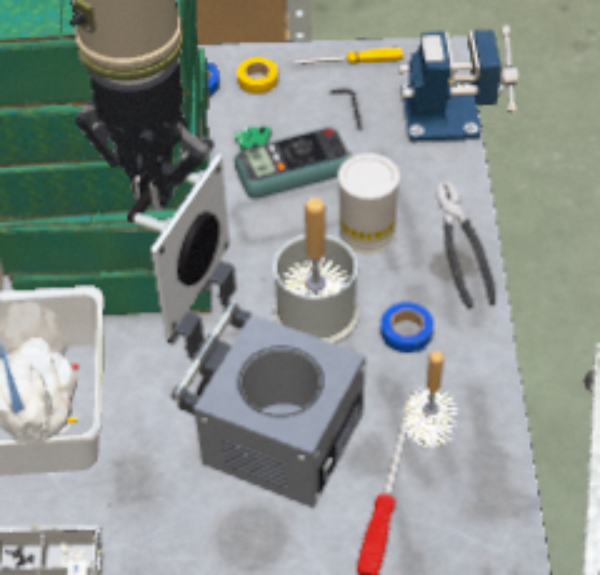

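Request:
send_rows([
  {"x":0.4,"y":-0.08,"z":0,"turn":0},
  {"x":1.1,"y":-0.23,"z":0,"turn":0},
  {"x":2.0,"y":-0.41,"z":0,"turn":0},
  {"x":3.0,"y":-0.62,"z":0,"turn":0},
  {"x":4.0,"y":-0.83,"z":0,"turn":0},
])

```text
t: 6.37
tcp_pos: [0.6269, 0.0756, 0.3194]
ee_rot: [-179.9, 0.0, 77.9]
contact_force: [-0.4, -0.5, -3.4]
width: 0.0083
finger_force: 107.6
```

Request:
send_rows([
  {"x":1.0,"y":-0.2,"z":0,"turn":0},
  {"x":2.0,"y":-0.41,"z":0,"turn":0},
  {"x":2.9,"y":-0.6,"z":0,"turn":0},
  {"x":3.6,"y":-0.74,"z":0,"turn":0},
  {"x":4.0,"y":-0.82,"z":0,"turn":0},
])

```text
t: 6.78
tcp_pos: [0.627, 0.2007, 0.3192]
ee_rot: [-179.9, -0.0, 78.2]
contact_force: [-0.1, 0.2, -3.5]
width: 0.009
finger_force: 107.5
```

Request:
send_rows([
  {"x":0,"y":0,"z":0.4,"turn":0},
  {"x":0,"y":0,"z":1.0,"turn":0},
  {"x":0,"y":0,"z":1.7,"turn":0},
  {"x":0,"y":0,"z":2.4,"turn":0},
  {"x":0,"y":0,"z":3.1,"turn":0},
])

```text
t: 7.2
tcp_pos: [0.6285, 0.1944, 0.2251]
ee_rot: [-180.0, 0.1, 77.8]
contact_force: [1.3, 0.3, -4.2]
width: 0.0086
finger_force: 107.7
```

Run:
```python
from h import *
s=get_state();print(s['tcp_pos'],s['ee_rot'],s['contact_force'],s['torque'],s['width'],s['finger_force'],s['joint_positions'].round(0))
n='scene';im,d=grab(n);cv2.imwrite('pics/s5.png',cv2.resize(im[180:420,150:420],None,fx=2.2,fy=2.2))
P=pts(n,d,d>0);q=P[(P[:,0]>.42)&(P[:,0]<.62)&(P[:,1]>.1)&(P[:,1]<.32)&(P[:,2]>.012)];print(len(q))
a=np.radians(-12.1);u=q[:,0]*np.cos(a)+q[:,1]*np.sin(a)
b=s['tcp_pos'][0]*np.cos(a)+s['tcp_pos'][1]*np.sin(a)
for z in np.arange(.03,.26,.02):
    m=abs(q[:,2]-z)<.01
    if m.sum()>3: print(round(z,2),m.sum(),'front u rel bar',np.percentile(u[m]-b,[10,50,90]).round(4))
```

```text
[0.6285078  0.19444978 0.22506201] [-1.79977307e+02  7.48580456e-02  7.78136176e+01] [ 1.32344866  0.33624723 -4.1989789 ] [-0.05585858 -0.16536443  0.01248837] 0.008644850480466147 107.65985012054443 [  8.  29. -41.  77.  19.  81. -45.]
11621
0.07 15 front u rel bar [-0.0533 -0.0526 -0.0499]
0.09 88 front u rel bar [-0.0539 -0.0526 -0.0329]
0.11 174 front u rel bar [-0.0535 -0.0474 -0.0397]
0.13 127 front u rel bar [-0.0423 -0.041  -0.0398]
0.15 108 front u rel bar [-0.0487 -0.0412 -0.0399]
0.17 161 front u rel bar [-0.0496 -0.0469 -0.0397]
0.19 194 front u rel bar [-0.0492 -0.0453 -0.0396]
0.21 287 front u rel bar [-0.0487 -0.0416 -0.0393]
0.23 218 front u rel bar [-0.0414 -0.0401 -0.0386]
0.25 250 front u rel bar [-0.0406 -0.0378 -0.0173]
```

View pics/s5.png

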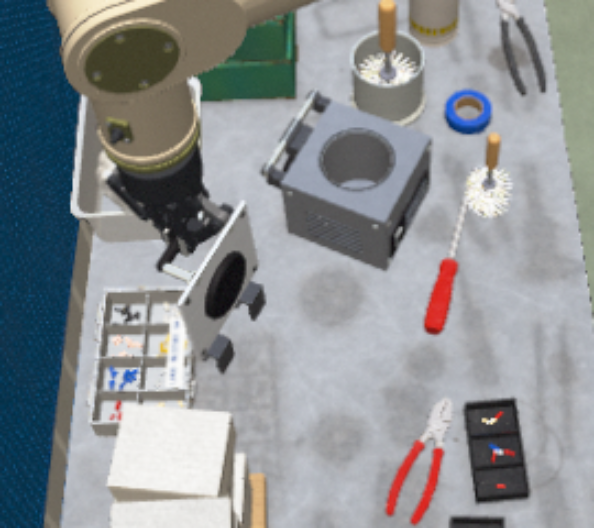

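Request:
send_rows([
  {"x":0,"y":0,"z":0.6,"turn":0},
  {"x":0,"y":0,"z":1.2,"turn":0},
  {"x":0,"y":0,"z":1.7,"turn":0},
  {"x":0,"y":0,"z":2.1,"turn":0},
  {"x":0,"y":0,"z":2.3,"turn":0},
])

```text
t: 7.67
tcp_pos: [0.6281, 0.1948, 0.1562]
ee_rot: [-179.9, 0.1, 77.8]
contact_force: [-0.5, -0.7, -4.6]
width: 0.0085
finger_force: 107.9
```

Request:
send_rows([
  {"x":0,"y":0,"z":0.06,"turn":0},
  {"x":0,"y":0,"z":0.12,"turn":0},
  {"x":0,"y":0,"z":0.18,"turn":0},
  {"x":0,"y":0,"z":0.18,"turn":0},
  {"x":0,"y":0,"z":0.18,"turn":0},
])

```text
t: 8.08
tcp_pos: [0.6288, 0.1962, 0.1533]
ee_rot: [180.0, -0.0, 77.9]
contact_force: [1.4, 0.1, -3.7]
width: 0.0083
finger_force: 107.9
```

Run:
```python
from h import *
s=get_state();print(s['tcp_pos'],s['ee_rot'],s['contact_force'],s['torque'])
a0=np.arctan2(166.5,52.5);r=174.6;pr=[0,0]
for k in range(0,18):
    th=np.radians(5*k+5);p=np.array([(r*np.cos(a0+th)-52.5)/30,-(r*np.sin(a0+th)-166.5)/30])
    print(5*k+5,p.round(2))
```

```text
[0.62877115 0.19622668 0.15329067] [ 1.79955979e+02 -1.63955985e-02  7.79117826e+01] [ 1.40454255  0.10171414 -3.68365908] [-0.04778604 -0.11334023 -0.01012046]
5 [-0.49 -0.13]
10 [-0.99 -0.22]
15 [-1.5  -0.26]
20 [-2.   -0.26]
25 [-2.51 -0.22]
30 [-3.01 -0.13]
35 [-3.5 -0. ]
40 [-3.98  0.17]
45 [-4.44  0.39]
50 [-4.88  0.64]
55 [-5.29  0.93]
60 [-5.68  1.26]
65 [-6.04  1.62]
70 [-6.37  2.01]
75 [-6.66  2.42]
80 [-6.91  2.86]
85 [-7.13  3.32]
90 [-7.3  3.8]
```

Request:
send_rows([
  {"x":0,"y":0,"z":-0.2,"turn":0},
  {"x":0,"y":0,"z":-0.4,"turn":0},
  {"x":0,"y":0,"z":-0.4,"turn":0},
  {"x":0,"y":0,"z":-0.4,"turn":0},
  {"x":0,"y":0,"z":-0.4,"turn":0},
], gripper=0, newtons=25)

```text
t: 8.5
tcp_pos: [0.6286, 0.1961, 0.1649]
ee_rot: [180.0, -0.0, 77.9]
contact_force: [0.1, -1.0, -4.8]
width: 0.0085
finger_force: 108.0
```

```bash
cat > lidang.py <<'E'
from h import *
s=get_state();print(s['tcp_pos'].round(4),s['contact_force'].round(1),s['torque'].round(2),s['width'],s['finger_force'])
n='scene';im,d=grab(n);cv2.imwrite('pics/cur.png',cv2.resize(im[180:420,150:420],None,fx=2.2,fy=2.2))
P=pts(n,d,d>0)
a=np.radians(-12.1);R=np.array([[np.cos(a),np.sin(a)],[-np.sin(a),np.cos(a)]])
q=(P[:,:2]-s['tcp_pos'][:2])@R.T;z=P[:,2]-s['tcp_pos'][2]-.019
m=(abs(q[:,1])>.02)&(abs(q[:,1])<.06)&(q[:,0]>-.2)&(q[:,0]<.12)&(z<-.0)&(P[:,2]>.015)
for k in np.arange(-.01,-.2,-.02):
    mm=m&(abs(z-k)<.006)
    if mm.sum()>3: print('z %.3f'%k,mm.sum(),np.percentile(q[mm,0],[5,50,95]).round(4))
E
python3 lidang.py
```

```text
[0.6286 0.1961 0.1649] [ 0.1 -1.  -4.8] [-0.01 -0.1   0.01] 0.00850399355082257 107.98815250396729
z -0.010 70 [-0.0416 -0.0398 -0.0116]
z -0.030 80 [-0.0473 -0.0406 -0.039 ]
z -0.050 75 [-0.0493 -0.0416 -0.039 ]
z -0.070 50 [-0.0493 -0.0415 -0.0393]
z -0.090 38 [-0.0434 -0.0404 -0.0391]
z -0.110 51 [-0.0423 -0.0408 -0.0395]
z -0.130 122 [-0.0526 -0.0459 -0.0384]
z -0.150 218 [-0.0522  0.025   0.1167]
z -0.170 53 [-0.0521  0.062   0.1138]
```

Request:
send_rows([
  {"x":0,"y":0,"z":0,"turn":0},
  {"x":0,"y":0,"z":0,"turn":0},
  {"x":0,"y":0,"z":0,"turn":0},
], gripper=0.05, newtons=25)

```text
t: 8.8
tcp_pos: [0.6285, 0.1961, 0.1645]
ee_rot: [-180.0, 0.0, 77.9]
contact_force: [-0.7, 0.3, -3.8]
width: 0.0085
finger_force: 108.0
```

```bash
python3 lidang.py|head -1
```

```text
[0.6285 0.1961 0.1645] [-0.7  0.3 -3.8] [-0.07 -0.13  0.01] 0.008527054784391872 107.98890709877014
```

Request:
send_rows([
  {"x":0,"y":0,"z":0,"turn":0},
  {"x":0,"y":0,"z":0,"turn":0},
  {"x":0,"y":0,"z":0,"turn":0},
], gripper=0.11, newtons=25)

```text
t: 9.1
tcp_pos: [0.6285, 0.1962, 0.1647]
ee_rot: [180.0, 0.0, 77.9]
contact_force: [0.0, 0.3, -3.2]
width: 0.0094
finger_force: 64.8
```

```bash
python3 lidang.py|head -1
```

```text
[0.6285 0.1962 0.1647] [ 0.   0.3 -3.2] [-0.04 -0.07  0.  ] 0.009423376081430856 64.79437351226807
```

Request:
send_rows([
  {"x":0,"y":0,"z":0,"turn":0},
  {"x":0,"y":0,"z":0,"turn":0},
  {"x":0,"y":0,"z":0,"turn":0},
  {"x":0,"y":0,"z":0,"turn":0},
], gripper=0.118, newtons=25)

```text
t: 9.48
tcp_pos: [0.6285, 0.1961, 0.1647]
ee_rot: [180.0, 0.0, 77.9]
contact_force: [-0.7, -0.4, -3.1]
width: 0.0103
finger_force: 45.2
```

```bash
python3 lidang.py
```

```text
[0.6285 0.1961 0.1647] [-0.7 -0.4 -3.1] [-0.06 -0.13 -0.01] 0.010282560617179944 45.171470046043396
z -0.010 67 [-0.0418 -0.04   -0.0121]
z -0.030 80 [-0.0471 -0.0405 -0.0386]
z -0.050 70 [-0.0487 -0.0406 -0.0392]
z -0.070 53 [-0.0485 -0.0408 -0.0391]
z -0.090 36 [-0.0464 -0.0403 -0.0387]
z -0.110 46 [-0.0421 -0.0404 -0.0388]
z -0.130 124 [-0.0521 -0.045  -0.0379]
z -0.150 216 [-0.0517  0.0233  0.1135]
z -0.170 67 [-0.0522  0.058   0.1111]
```

Request:
send_rows([
  {"x":0,"y":0,"z":0,"turn":0},
  {"x":0,"y":0,"z":0,"turn":0},
  {"x":0,"y":0,"z":0,"turn":0},
  {"x":0,"y":0,"z":0,"turn":0},
], gripper=0.126, newtons=25)

```text
t: 9.87
tcp_pos: [0.6285, 0.1961, 0.1647]
ee_rot: [180.0, 0.0, 77.9]
contact_force: [0.1, -0.4, -3.9]
width: 0.0111
finger_force: 26.6
```

```bash
python3 lidang.py
```

```text
[0.6285 0.1961 0.1647] [ 0.1 -0.4 -3.9] [-0.05 -0.15  0.03] 0.011064697723771161 26.61302089691162
z -0.010 73 [-0.0418 -0.0401 -0.0065]
z -0.030 77 [-0.047  -0.0403 -0.0386]
z -0.050 75 [-0.0488 -0.0407 -0.0385]
z -0.070 49 [-0.0486 -0.0407 -0.0389]
z -0.090 37 [-0.0423 -0.0396 -0.0379]
z -0.110 48 [-0.0413 -0.0399 -0.0383]
z -0.130 125 [-0.0518 -0.0449 -0.0375]
z -0.150 205 [-0.0512  0.03    0.1138]
z -0.170 54 [-0.0509  0.0625  0.1111]
```

Request:
send_rows([
  {"x":0,"y":0,"z":0,"turn":0},
  {"x":0,"y":0,"z":0,"turn":0},
  {"x":0,"y":0,"z":0,"turn":0},
  {"x":0,"y":0,"z":0,"turn":0},
], gripper=0.13, newtons=25)

```text
t: 10.25
tcp_pos: [0.6285, 0.1961, 0.1647]
ee_rot: [180.0, 0.0, 77.9]
contact_force: [-0.2, -0.1, -4.6]
width: 0.011
finger_force: 17.9
```

```bash
python3 lidang.py
```

```text
[0.6285 0.1961 0.1647] [-0.2 -0.1 -4.6] [ 0.03 -0.14  0.04] 0.010959646833958154 17.934843599796295
z -0.010 78 [-0.0415 -0.04   -0.0073]
z -0.030 73 [-0.0469 -0.0402 -0.0388]
z -0.050 66 [-0.0487 -0.0412 -0.0388]
z -0.070 46 [-0.0484 -0.0404 -0.0387]
z -0.090 33 [-0.0438 -0.0393 -0.0375]
z -0.110 49 [-0.0407 -0.0396 -0.0378]
z -0.130 124 [-0.0511 -0.0441 -0.0365]
z -0.150 206 [-0.0508  0.0234  0.1129]
z -0.170 64 [-0.0505  0.077   0.1119]
```

Request:
send_rows([
  {"x":0,"y":0,"z":0.1,"turn":0},
  {"x":0,"y":0,"z":0.15,"turn":0},
  {"x":0,"y":0,"z":0.15,"turn":0},
  {"x":0,"y":0,"z":0.15,"turn":0},
], gripper=0.133, newtons=25)

```text
t: 10.63
tcp_pos: [0.6283, 0.1961, 0.1599]
ee_rot: [-180.0, 0.0, 77.9]
contact_force: [-0.7, 0.5, -2.8]
width: 0.0115
finger_force: 11.6
```

```bash
python3 lidang.py
```

```text
[0.6283 0.1961 0.1599] [-0.7  0.5 -2.8] [-0.08  0.04  0.01] 0.011495698750768949 11.636960059404373
z -0.010 96 [-0.0409 -0.0383 -0.0032]
z -0.030 45 [-0.0388 -0.0373 -0.0362]
z -0.050 48 [-0.0434 -0.0359 -0.0342]
z -0.070 42 [-0.041  -0.0333 -0.0309]
z -0.090 23 [-0.039  -0.0301 -0.029 ]
z -0.110 25 [-0.0285 -0.0269 -0.0258]
z -0.130 53 [-0.0344 -0.0265  0.0263]
z -0.150 166 [-0.0345  0.0567  0.1139]
```

Request:
send_rows([
  {"x":0,"y":0,"z":0,"turn":0},
  {"x":0,"y":0,"z":0,"turn":0},
  {"x":0,"y":0,"z":0,"turn":0},
  {"x":0,"y":0,"z":0,"turn":0},
  {"x":0,"y":0,"z":0,"turn":0},
])

```text
t: 11.1
tcp_pos: [0.6286, 0.1961, 0.1602]
ee_rot: [180.0, -0.0, 77.9]
contact_force: [-0.6, -1.4, -3.9]
width: 0.0116
finger_force: 11.6
```

```bash
python3 lidang.py
```

```text
[0.6286 0.1961 0.1602] [-0.6 -1.4 -3.9] [-0.03  0.1   0.07] 0.011592724740527239 11.63465604186058
z -0.010 93 [-0.0406 -0.0382 -0.0036]
z -0.030 50 [-0.0411 -0.0376 -0.0366]
z -0.050 58 [-0.0435 -0.036  -0.0341]
z -0.070 35 [-0.0412 -0.0338 -0.0314]
z -0.090 24 [-0.0386 -0.0301 -0.0277]
z -0.110 24 [-0.0293 -0.0274 -0.0258]
z -0.130 64 [-0.0353 -0.0282  0.0193]
z -0.150 178 [-0.0341  0.0524  0.1125]
z -0.170 6 [-0.0065  0.0876  0.1085]
```

Request:
send_rows([
  {"x":0,"y":0,"z":0.1,"turn":0},
  {"x":0,"y":0,"z":0.2,"turn":0},
  {"x":0,"y":0,"z":0.25,"turn":0},
  {"x":0,"y":0,"z":0.28,"turn":0},
  {"x":0,"y":0,"z":0.28,"turn":0},
])

```text
t: 11.57
tcp_pos: [0.6314, 0.1954, 0.1551]
ee_rot: [179.6, -0.1, 77.8]
contact_force: [1.3, -3.8, 14.2]
width: 0.0115
finger_force: 13.1
```

Request:
send_rows([
  {"x":0,"y":-0.12,"z":0,"turn":0},
  {"x":0,"y":-0.25,"z":0,"turn":0},
  {"x":0,"y":-0.5,"z":-0.02,"turn":0},
  {"x":0,"y":-0.76,"z":-0.04,"turn":0},
])

```text
t: 11.9
tcp_pos: [0.6095, 0.2005, 0.1573]
ee_rot: [179.5, -0.1, 77.8]
contact_force: [-0.5, -4.8, 19.6]
width: 0.0114
finger_force: 13.6
```

```bash
python3 lidang.py
```

```text
[0.6095 0.2005 0.1573] [-0.5 -4.8 19.6] [-0.97 -0.13  0.02] 0.011383275513437926 13.606314361095428
z -0.010 120 [-0.0403 -0.0369 -0.0157]
z -0.030 18 [-0.0367 -0.0348 -0.0339]
z -0.050 42 [-0.0384 -0.0323 -0.0292]
z -0.070 21 [-0.0342 -0.0298 -0.0241]
z -0.090 11 [-0.0296 -0.0205 -0.0196]
z -0.110 11 [-0.017  -0.0155 -0.0146]
z -0.130 83 [-0.0171  0.029   0.0563]
z -0.150 158 [-0.0171  0.0744  0.1124]
```

Request:
send_rows([
  {"x":0,"y":-0.25,"z":-0.04,"turn":0},
  {"x":0,"y":-0.5,"z":-0.06,"turn":0},
  {"x":0,"y":-0.75,"z":-0.04,"turn":0},
  {"x":0,"y":-1.01,"z":-0.02,"turn":0},
  {"x":0,"y":-1.26,"z":0.02,"turn":0},
])

```text
t: 12.37
tcp_pos: [0.5701, 0.2091, 0.1544]
ee_rot: [179.8, -0.1, 77.9]
contact_force: [-1.9, -2.4, 10.2]
width: 0.0116
finger_force: 13.1
```

```bash
python3 lidang.py
```

```text
[0.5701 0.2091 0.1544] [-1.9 -2.4 10.2] [-0.47  0.37 -0.  ] 0.01156545239777063 13.103634417057037
z -0.010 119 [-0.0386 -0.0345 -0.0121]
z -0.030 13 [-0.0277 -0.0241 -0.0213]
z -0.050 20 [-0.0307 -0.0151 -0.0123]
z -0.070 19 [-0.0086 -0.0045 -0.0015]
z -0.090 19 [0.0029 0.0064 0.0091]
z -0.110 42 [0.0136 0.0171 0.0224]
z -0.130 178 [0.0298 0.0704 0.0967]
z -0.150 81 [0.0417 0.0975 0.1185]
```

View pics/cur.png

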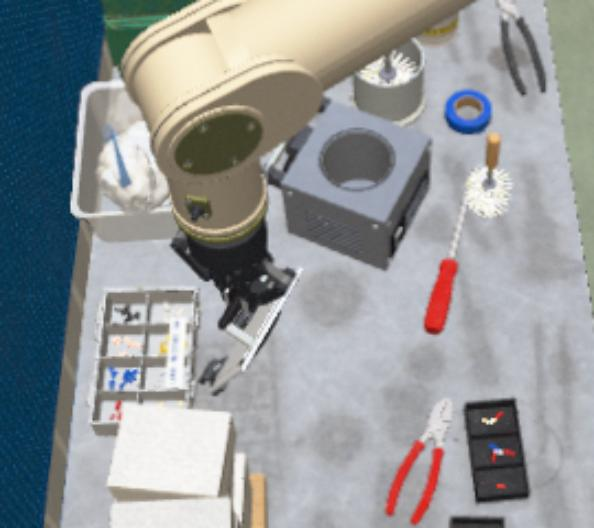

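Request:
send_rows([
  {"x":0,"y":-0.25,"z":0.03,"turn":0},
  {"x":0,"y":-0.74,"z":0.15,"turn":0},
  {"x":0,"y":-1.22,"z":0.33,"turn":0},
  {"x":0,"y":-1.68,"z":0.55,"turn":0},
  {"x":0,"y":-2.12,"z":0.8,"turn":0},
])

```text
t: 12.83
tcp_pos: [0.5069, 0.2225, 0.1288]
ee_rot: [179.9, -0.0, 77.9]
contact_force: [-0.4, -0.2, -1.0]
width: 0.0113
finger_force: 12.7
```

Request:
send_rows([
  {"x":0,"y":-0.41,"z":0.29,"turn":0},
  {"x":0,"y":-0.8,"z":0.62,"turn":0},
  {"x":0,"y":-1.16,"z":0.98,"turn":0},
  {"x":0,"y":-1.16,"z":0.98,"turn":0},
])

```text
t: 13.17
tcp_pos: [0.4706, 0.2297, 0.0976]
ee_rot: [-179.9, 0.1, 78.0]
contact_force: [-2.7, -0.3, 0.2]
width: 0.0114
finger_force: 13.0
```

```bash
python3 lidang.py
```

```text
[0.4706 0.2297 0.0976] [-2.7 -0.3  0.2] [ 0.09  0.45 -0.  ] 0.011382505113662957 12.988021820783615
z -0.010 17 [-0.013  -0.0074 -0.0027]
z -0.030 122 [-0.0217 -0.0151 -0.0018]
z -0.050 150 [0.0148 0.0286 0.0452]
z -0.070 254 [0.0584 0.0768 0.1023]
z -0.090 36 [-0.1957 -0.1366  0.1187]
```

Request:
send_rows([
  {"x":0,"y":-0.33,"z":0.39,"turn":0},
  {"x":0,"y":-0.62,"z":0.8,"turn":0},
  {"x":0,"y":-0.87,"z":1.24,"turn":0},
  {"x":0,"y":-1.09,"z":1.65,"turn":0},
  {"x":0,"y":-1.2,"z":2.0,"turn":0},
])

```text
t: 13.63
tcp_pos: [0.4383, 0.2373, 0.039]
ee_rot: [180.0, -0.0, 77.9]
contact_force: [-2.2, 0.4, -0.8]
width: 0.0115
finger_force: 12.9
```

Request:
send_rows([
  {"x":0,"y":-0.04,"z":0.1,"turn":0},
  {"x":0,"y":-0.05,"z":0.16,"turn":0},
  {"x":0,"y":-0.06,"z":0.2,"turn":0},
  {"x":0,"y":-0.06,"z":0.2,"turn":0},
])

```text
t: 13.97
tcp_pos: [0.4367, 0.2375, 0.0334]
ee_rot: [180.0, -0.0, 77.9]
contact_force: [-1.6, 0.1, -0.3]
width: 0.0112
finger_force: 12.8
```

```bash
python3 lidang.py
```

```text
[0.4367 0.2375 0.0334] [-1.6  0.1 -0.3] [ 0.02  0.17 -0.06] 0.011176913409934583 12.802928388118744
z -0.010 8 [-0.0047 -0.0017  0.0022]
z -0.030 838 [-0.162   0.0615  0.1158]
```

Request:
send_rows([
  {"x":0,"y":0,"z":0.04,"turn":0},
  {"x":0,"y":0,"z":0.08,"turn":0},
  {"x":0,"y":0,"z":0.08,"turn":0},
])

```text
t: 14.27
tcp_pos: [0.4363, 0.2374, 0.0306]
ee_rot: [180.0, -0.0, 77.9]
contact_force: [-1.9, 0.7, 0.5]
width: 0.0116
finger_force: 12.9
```

Request:
send_rows([
  {"x":0,"y":0,"z":0,"turn":0},
  {"x":0,"y":0,"z":0,"turn":0},
  {"x":0,"y":0,"z":0,"turn":0},
  {"x":0,"y":0,"z":0,"turn":0},
], gripper=0.45)

```text
t: 14.6
tcp_pos: [0.4364, 0.2373, 0.0307]
ee_rot: [180.0, -0.0, 77.9]
contact_force: [0.4, 0.4, 0.3]
width: 0.0384
finger_force: 0.0
```

Request:
send_rows([
  {"x":0,"y":0,"z":-0.5,"turn":0},
  {"x":0,"y":0,"z":-1.5,"turn":0},
  {"x":0,"y":0,"z":-2.8,"turn":0},
  {"x":0,"y":0,"z":-4.1,"turn":0},
  {"x":0,"y":0,"z":-5.4,"turn":0},
])

```text
t: 15.02
tcp_pos: [0.4356, 0.2373, 0.1944]
ee_rot: [-180.0, 0.0, 77.9]
contact_force: [1.0, 0.2, 0.7]
width: 0.0382
finger_force: 0.0
```

Request:
send_rows([
  {"x":-1.3,"y":0,"z":-0.5,"turn":0},
  {"x":-2.6,"y":0,"z":-1,"turn":0},
  {"x":-3.9,"y":0,"z":-1.3,"turn":0},
  {"x":-5.2,"y":0,"z":-1.3,"turn":0},
  {"x":-6.5,"y":0,"z":-1.3,"turn":0},
])

```text
t: 15.43
tcp_pos: [0.3949, 0.045, 0.2326]
ee_rot: [179.8, -0.0, 77.9]
contact_force: [0.5, -0.8, -0.9]
width: 0.0386
finger_force: 0.0
```

Run:
```python
from h import *
s=get_state();print(s['tcp_pos'],s['ee_rot'],s['joint_positions'].round())
ims=[];Q=[]
for n in ('scene','top'):
    im,d=grab(n);ims.append(cv2.resize(im[160:400,200:440] if n=='scene' else im[100:340,160:480][:, :],(400,400)));P=pts(n,d,d>0);Q.append(P)
    q=P[(P[:,0]>.38)&(P[:,0]<.62)&(P[:,1]>.13)&(P[:,1]<.33)&(P[:,2]>.011)&(P[:,2]<.03)]
    print(n,'lid',len(q),cv2.minAreaRect((q[:,:2]*1000).astype(np.float32)),np.median(q[:,2]),np.percentile(q[:,2],[3,97]))
    A=np.c_[q[:,:2],np.ones(len(q))];print('slope',np.linalg.lstsq(A,q[:,2],rcond=None)[0])
    q=P[(abs(P[:,0]-.51)<.05)&(abs(P[:,1]+.196)<.05)&(P[:,2]>.165)&(P[:,2]<.2)];print('brush',len(q),q.mean(0) if len(q) else '',q.min(0),q.max(0))
    # chamber mouth: ring of top face pixels
    q=P[(abs(P[:,0]-.505)<.055)&(abs(P[:,1]+.021)<.055)&(P[:,2]<.1)]
    print('hole',len(q),cv2.minEnclosingCircle((q[:,:2]*1000).astype(np.float32)),q.mean(0))
cv2.imwrite('pics/s6.png',np.hstack(ims))
```

```text
[0.39493774 0.04500676 0.2326465 ] [ 1.79837997e+02 -6.45485745e-04  7.79070976e+01] [ 28. -10. -37. 113.  -6.  75. -18.]
scene lid 2484 ((478.76446533203125, 234.8114776611328), (132.68511962890625, 237.28695678710938), 74.07096099853516) 0.015494341602278805 [0.01142186 0.02756607]
slope [ 0.05642838 -0.00791155 -0.01019019]
brush 86 [ 0.51065683 -0.1906185   0.18167347] [ 0.50116103 -0.20422704  0.16507589] [ 0.52154256 -0.18327643  0.19305485]
hole 554 ((505.5821533203125, -0.398710161447525), 64.1370849609375) [ 0.51488496 -0.04821088  0.05744253]
top lid 2429 ((493.36358642578125, 243.89871215820312), (145.6300506591797, 237.3337860107422), 83.08333587646484) 0.01633729467445133 [0.01154452 0.02770849]
slope [ 0.04989697 -0.01870924 -0.00350136]
brush 103 [ 0.50893275 -0.19603638  0.1868195 ] [ 0.49936838 -0.20719346  0.16587986] [ 0.52046982 -0.18642036  0.19585657]
hole 927 ((513.7583618164062, -21.918275833129883), 37.83979034423828) [ 0.52020804 -0.02159688  0.02661789]
```

View pics/s6.png

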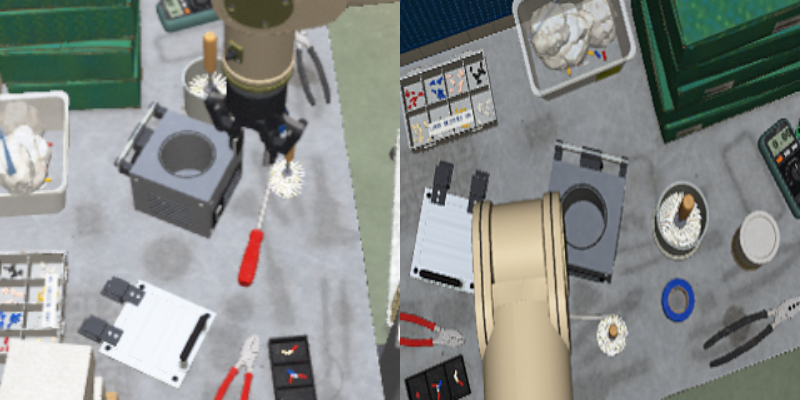

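Lid is flat, handle up (bar at crop 190,340), clear of the cutters. Next the long brush: candidates are the one in the pot (scene 325,199, top at z≈0.19) and the short free-standing one (373,258). The pot one fits the 185 mm length, and the enlarged crops confirm it.

Request:
send_rows([
  {"x":-1.0,"y":0.78,"z":0,"turn":0},
  {"x":-2.0,"y":1.56,"z":0,"turn":0},
  {"x":-3.0,"y":2.34,"z":0,"turn":0},
  {"x":-4.0,"y":3.1,"z":0,"turn":0},
  {"x":-5.0,"y":3.86,"z":0,"turn":0},
], gripper=0.75)

```text
t: 15.95
tcp_pos: [0.4778, -0.1259, 0.2316]
ee_rot: [180.0, 0.0, 77.9]
contact_force: [0.5, 0.4, -0.1]
width: 0.0641
finger_force: 0.0
```

Request:
send_rows([
  {"x":-0.8,"y":0.62,"z":0,"turn":0},
  {"x":-1.5,"y":1.16,"z":0,"turn":0},
  {"x":-2.07,"y":1.6,"z":0,"turn":0},
  {"x":-2.07,"y":1.6,"z":0,"turn":0},
])

```text
t: 16.28
tcp_pos: [0.5116, -0.1993, 0.2308]
ee_rot: [-180.0, 0.0, 77.6]
contact_force: [-1.0, -0.4, -0.5]
width: 0.0641
finger_force: 0.0
```

Run:
```python
from h import *
s=get_state();print(s['tcp_pos'],s['ee_rot'],s['width'])
rows([(.5105,-.1965,.147)])
n='top';im,d=grab('top');P=pts(n,d,d>0)
q=P[(abs(P[:,0]-.505)<.055)&(abs(P[:,1]+.021)<.055)&(P[:,2]<.1)]
# mouth circle from top face points around hole: inner boundary
f=P[(abs(P[:,2]-.118)<.006)&(abs(P[:,0]-.5)<.09)&(abs(P[:,1]+.021)<.09)]
print(cv2.minAreaRect((f[:,:2]*1000).astype(np.float32)),np.median(f[:,2]))
r=np.hypot(f[:,0]-.505,f[:,1]+.021);g=f[(r<.048)]
A=np.c_[2*g[:,:2],np.ones(len(g))];c=np.linalg.lstsq(A,(g[:,:2]**2).sum(1),rcond=None)[0];print('mouth fit',c[:2],np.sqrt(c[2]+c[0]**2+c[1]**2),len(g))
```

```text
[ 0.51155245 -0.19930832  0.23077041] [-1.79977398e+02  3.36283007e-02  7.76393492e+01] 0.06409199285191433
[ 0.08 -0.05  2.79] 
((519.1902465820312, -23.406021118164062), (130.14129638671875, 156.42349243164062), 78.23316192626953) 0.11599826673547431
mouth fit [ 0.50525665 -0.02093911] 0.04399248080483615 439
```

Request:
send_rows([
  {"x":0.04,"y":-0.02,"z":0.7,"turn":0},
  {"x":0.08,"y":-0.04,"z":1.4,"turn":0},
  {"x":0.08,"y":-0.04,"z":2.1,"turn":0},
  {"x":0.08,"y":-0.04,"z":2.6,"turn":0},
  {"x":0.08,"y":-0.04,"z":2.79,"turn":0},
])

```text
t: 16.75
tcp_pos: [0.5091, -0.1909, 0.1458]
ee_rot: [-179.8, -0.0, 78.0]
contact_force: [1.1, -0.4, 0.0]
width: 0.0638
finger_force: 0.0
```

Request:
send_rows([
  {"x":0,"y":0,"z":0,"turn":0},
  {"x":0,"y":0,"z":0,"turn":0},
  {"x":0,"y":0,"z":0,"turn":0},
  {"x":0,"y":0,"z":0,"turn":0},
  {"x":0,"y":0,"z":0,"turn":0},
], gripper=0, newtons=60)

```text
t: 17.17
tcp_pos: [0.5112, -0.1926, 0.1494]
ee_rot: [179.9, 0.0, 77.9]
contact_force: [0.7, 0.0, 6.5]
width: 0.0203
finger_force: 59.0
```

Request:
send_rows([
  {"x":0,"y":0,"z":0,"turn":0},
  {"x":0,"y":0,"z":0,"turn":0},
])

```text
t: 17.33
tcp_pos: [0.5113, -0.1925, 0.1494]
ee_rot: [179.9, 0.0, 77.9]
contact_force: [-0.7, 1.4, 6.6]
width: 0.0206
finger_force: 59.1
```

Run:
```python
from h import *
s=get_state();print(s['tcp_pos'],s['ee_rot'],s['width'],s['finger_force'],s['contact_force'])
```

```text
[ 0.51131118 -0.19252817  0.14938346] [1.79850681e+02 1.90428189e-02 7.79130954e+01] 0.020640317509095295 59.05184644740075 [-0.65269441  1.44630328  6.60503462]
```

Request:
send_rows([
  {"x":0,"y":0,"z":-0.3,"turn":0},
  {"x":0,"y":0,"z":-0.8,"turn":0},
  {"x":0,"y":0,"z":-1.4,"turn":0},
  {"x":0,"y":0,"z":-2.0,"turn":0},
  {"x":0,"y":0,"z":-2.7,"turn":0},
])

```text
t: 17.75
tcp_pos: [0.5098, -0.1923, 0.2297]
ee_rot: [-179.9, -0.0, 77.9]
contact_force: [0.4, 0.2, -2.7]
width: 0.0203
finger_force: 58.8
```

Request:
send_rows([
  {"x":0,"y":0,"z":-0.7,"turn":0},
  {"x":0,"y":0,"z":-1.4,"turn":0},
  {"x":0,"y":0,"z":-2.0,"turn":0},
  {"x":0,"y":0,"z":-2.5,"turn":0},
  {"x":0,"y":0,"z":-2.6,"turn":0},
])

```text
t: 18.17
tcp_pos: [0.511, -0.1925, 0.3101]
ee_rot: [179.8, 0.0, 77.9]
contact_force: [0.5, 0.4, -1.0]
width: 0.0205
finger_force: 58.9
```

```bash
cat > br.py <<'E'
from h import *
s=get_state();t=s['tcp_pos'];print(t.round(4),s['ee_rot'].round(2),s['width'].round(4),s['finger_force'],s['contact_force'].round(1))
C=[]
for n in ('scene','top'):
    im,d=grab(n);P=pts(n,d,d>0);C.append(im)
    m=(np.hypot(P[:,0]-t[0],P[:,1]-t[1])<.06)&(P[:,2]<t[2]-.03)&(P[:,2]>t[2]-.16)
    q=P[m]
    for lo,hi in ((-.145,-.115),(-.115,-.09),(-.085,-.05)):
        k=q[(q[:,2]-t[2]>lo)&(q[:,2]-t[2]<hi)]
        if len(k)>5:print(n,lo,len(k),'c',((k.min(0)+k.max(0))/2-t).round(4),'ext',np.ptp(k,axis=0).round(3),'minz',k[:,2].min().round(3))
    q=P[(np.hypot(P[:,0]-.51,P[:,1]+.2)<.06)&(P[:,2]>.075)&(P[:,2]<.1)]
    if len(q)>20: c=cv2.minEnclosingCircle((q[:,:2]*1000).astype(np.float32));print('pot rim',c,len(q))
cv2.imwrite('pics/br.png',np.hstack([cv2.resize(C[0][120:320,220:420],(400,400)),cv2.resize(C[1][120:320,260:460],(400,400))]))
E
python3 br.py; python3 -c "
from h import *
rows([(.505,-.021,.30)])"
```

```text
[ 5.55 -1.39  0.34] Traceback (most recent call last):
  File "br.py", line 2, in <module>
    s=get_state();t=s['tcp_pos'];print(t.round(4),s['ee_rot'].round(2),s['width'].round(4),s['finger_force'],s['contact_force'].round(1))
                                                                       ^^^^^^^^^^^^^^^^
AttributeError: 'float' object has no attribute 'round'
```

```bash
sed -i "s/s\['width'\].round(4)/s['width']/" br.py; python3 br.py
```

```text
[ 0.511  -0.1925  0.3101] [1.7978e+02 4.0000e-02 7.7910e+01] 0.020493855103490013 58.893254755530506 [ 0.5  0.4 -1. ]
scene -0.145 205 c [-0.0002  0.006  -0.1297] ext [0.076 0.059 0.029] minz 0.166
scene -0.115 361 c [-0.     -0.0034 -0.1025] ext [0.075 0.078 0.025] minz 0.195
scene -0.085 36 c [-0.0058  0.0007 -0.0671] ext [0.022 0.013 0.034] minz 0.226
pot rim ((514.8378295898438, -195.83596801757812), 49.976905822753906) 249
top -0.145 31 c [ 1.000e-04  2.610e-02 -1.282e-01] ext [0.04  0.014 0.026] minz 0.169
top -0.115 55 c [ 0.0028  0.0268 -0.1028] ext [0.044 0.012 0.024] minz 0.195
pot rim ((514.22265625, -174.2103271484375), 38.176963806152344) 74
```

View pics/br.png

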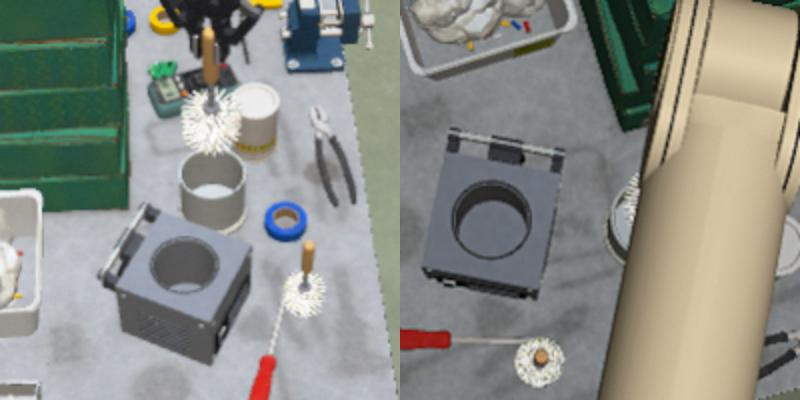

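Brush is out of the pot (head at crop 212,120), hanging straight; pot still standing. Moving over the chamber.

Request:
send_rows([
  {"x":0.5,"y":-0.13,"z":0,"turn":0},
  {"x":1.3,"y":-0.33,"z":0,"turn":0},
  {"x":2.3,"y":-0.58,"z":0,"turn":0},
  {"x":3.3,"y":-0.83,"z":0,"turn":0},
  {"x":4.3,"y":-1.08,"z":0,"turn":0},
])

```text
t: 18.68
tcp_pos: [0.5047, -0.0575, 0.3055]
ee_rot: [-179.9, 0.0, 77.9]
contact_force: [1.2, 0.7, -1.8]
width: 0.0201
finger_force: 58.8
```

Request:
send_rows([
  {"x":0.7,"y":-0.18,"z":0,"turn":0},
  {"x":1.1,"y":-0.28,"z":0,"turn":0},
  {"x":1.36,"y":-0.34,"z":0,"turn":0},
  {"x":1.36,"y":-0.34,"z":0,"turn":0},
])

```text
t: 19.02
tcp_pos: [0.5039, -0.0163, 0.3064]
ee_rot: [-180.0, 0.0, 78.0]
contact_force: [0.0, -0.5, -1.8]
width: 0.0202
finger_force: 58.8
```

```bash
python3 br.py; python3 -c "
from h import *
rows([(.505,-.0175,.275),(.505,-.0175,.159)])"
```

```text
[ 0.5039 -0.0163  0.3064] [-179.95    0.     78.01] 0.020215579799059483 58.842298274394125 [ 0.  -0.5 -1.8]
scene -0.145 225 c [-0.0006 -0.0015 -0.1298] ext [0.074 0.071 0.029] minz 0.162
scene -0.115 446 c [-0.     -0.0036 -0.1025] ext [0.077 0.078 0.025] minz 0.191
scene -0.085 34 c [ 0.      0.0034 -0.069 ] ext [0.009 0.016 0.031] minz 0.222
pot rim ((507.603759765625, -195.62026977539062), 47.51601028442383) 151
pot rim ((512.1831665039062, -198.00828552246094), 46.66845703125) 286
[0.05 0.02 1.05] 
[0.05 0.02 4.92]
```

Request:
send_rows([
  {"x":0.04,"y":0.02,"z":0.5,"turn":0},
  {"x":0.04,"y":0.02,"z":1.1,"turn":0},
  {"x":0.04,"y":0.02,"z":1.6,"turn":0},
  {"x":0.04,"y":0.02,"z":2.1,"turn":0},
  {"x":0.04,"y":0.02,"z":2.6,"turn":0},
])

```text
t: 19.53
tcp_pos: [0.505, -0.0185, 0.2279]
ee_rot: [-180.0, 0.0, 77.7]
contact_force: [0.5, 0.1, -2.5]
width: 0.0202
finger_force: 58.8
```

Request:
send_rows([
  {"x":0,"y":0,"z":0.5,"turn":0},
  {"x":0,"y":0,"z":1.0,"turn":0},
  {"x":0,"y":0,"z":1.5,"turn":0},
  {"x":0,"y":0,"z":1.9,"turn":0},
  {"x":0,"y":0,"z":2.1,"turn":0},
])

```text
t: 19.95
tcp_pos: [0.5044, -0.0179, 0.1641]
ee_rot: [-179.9, 0.0, 77.8]
contact_force: [-0.8, 0.7, -0.8]
width: 0.0209
finger_force: 58.8
```

Request:
send_rows([
  {"x":0,"y":0,"z":0.08,"turn":0},
  {"x":0,"y":0,"z":0.16,"turn":0},
  {"x":0,"y":0,"z":0.2,"turn":0},
  {"x":0,"y":0,"z":0.2,"turn":0},
])

```text
t: 20.28
tcp_pos: [0.5053, -0.0165, 0.1603]
ee_rot: [180.0, 0.0, 77.9]
contact_force: [-0.6, 0.1, -0.4]
width: 0.0208
finger_force: 58.8
```

```bash
python3 br.py
```

```text
[ 0.5053 -0.0165  0.1603] [179.96   0.    77.9 ] 0.020778019525635336 58.8276434247382 [-0.6  0.1 -0.4]
scene -0.145 25 c [ 0.0078 -0.0297 -0.1242] ext [0.05  0.031 0.018] minz 0.027
scene -0.115 208 c [ 0.007  -0.0204 -0.1024] ext [0.069 0.053 0.025] minz 0.046
scene -0.085 212 c [ 0.001   0.0046 -0.0675] ext [0.113 0.107 0.035] minz 0.075
pot rim ((502.06512451171875, -199.74009704589844), 45.93632125854492) 116
pot rim ((511.69354248046875, -198.7963104248047), 46.56558609008789) 288
```

Not yet touching; go gently to the floor.

Request:
send_rows([
  {"x":0,"y":0,"z":0.05,"turn":0},
  {"x":0,"y":0,"z":0.1,"turn":0},
  {"x":0,"y":0,"z":0.1,"turn":0},
])

```text
t: 20.63
tcp_pos: [0.5058, -0.0164, 0.1584]
ee_rot: [179.9, 0.0, 77.9]
contact_force: [-3.0, -0.5, 10.7]
width: 0.0208
finger_force: 60.2
```

Request:
send_rows([
  {"x":0,"y":0,"z":0.04,"turn":0},
  {"x":0,"y":0,"z":0.08,"turn":0},
  {"x":0,"y":0,"z":0.08,"turn":0},
])

```text
t: 20.88
tcp_pos: [0.5067, -0.0162, 0.1583]
ee_rot: [179.8, 0.0, 77.9]
contact_force: [-9.3, 0.6, 31.8]
width: 0.0201
finger_force: 63.2
```

Request:
send_rows([
  {"x":0,"y":0,"z":-0.7,"turn":0},
  {"x":0,"y":0,"z":-1.5,"turn":0},
  {"x":0,"y":0,"z":-2.3,"turn":0},
  {"x":0,"y":0,"z":-3.0,"turn":0},
  {"x":0,"y":0,"z":-3.4,"turn":0},
])

```text
t: 21.3
tcp_pos: [0.5058, -0.0163, 0.2591]
ee_rot: [179.8, -0.0, 77.9]
contact_force: [0.1, 1.5, -1.1]
width: 0.0205
finger_force: 59.5
```

Request:
send_rows([
  {"x":0,"y":0,"z":0,"turn":0},
  {"x":0,"y":0,"z":0,"turn":0},
])

```text
t: 21.47
tcp_pos: [0.5051, -0.0165, 0.2561]
ee_rot: [180.0, 0.0, 77.9]
contact_force: [0.3, 0.7, -2.1]
width: 0.0204
finger_force: 59.5
```

Request:
send_rows([
  {"x":0,"y":0,"z":0.5,"turn":0},
  {"x":0,"y":0,"z":1.2,"turn":0},
  {"x":0,"y":0,"z":1.9,"turn":0},
  {"x":0,"y":0,"z":2.6,"turn":0},
  {"x":0,"y":0,"z":3.1,"turn":0},
])

```text
t: 21.88
tcp_pos: [0.5033, -0.0165, 0.1598]
ee_rot: [-179.8, 0.0, 77.9]
contact_force: [-1.0, -0.0, -0.8]
width: 0.0205
finger_force: 59.4
```

Request:
send_rows([
  {"x":0,"y":0,"z":0.15,"turn":0},
  {"x":0,"y":0,"z":0.24,"turn":0},
  {"x":0,"y":0,"z":0.24,"turn":0},
  {"x":0,"y":0,"z":0.24,"turn":0},
])

```text
t: 22.22
tcp_pos: [0.505, -0.016, 0.1578]
ee_rot: [-180.0, 0.0, 77.9]
contact_force: [-9.9, 0.6, 29.3]
width: 0.0206
finger_force: 65.5
```

Request:
send_rows([
  {"x":0,"y":0,"z":-0.7,"turn":0},
  {"x":0,"y":0,"z":-1.5,"turn":0},
  {"x":0,"y":0,"z":-2.3,"turn":0},
  {"x":0,"y":0,"z":-3.1,"turn":0},
  {"x":0,"y":0,"z":-3.5,"turn":0},
])

```text
t: 22.63
tcp_pos: [0.5053, -0.0164, 0.2626]
ee_rot: [179.9, -0.0, 77.9]
contact_force: [1.2, 0.2, -1.6]
width: 0.0204
finger_force: 61.0
```

Request:
send_rows([
  {"x":0,"y":0,"z":0,"turn":0},
  {"x":0,"y":0,"z":0,"turn":0},
])

```text
t: 22.8
tcp_pos: [0.5048, -0.0165, 0.26]
ee_rot: [-179.9, 0.0, 77.9]
contact_force: [-0.7, 0.5, -1.7]
width: 0.0204
finger_force: 61.0
```

Request:
send_rows([
  {"x":0,"y":0,"z":0.5,"turn":0},
  {"x":0,"y":0,"z":1.2,"turn":0},
  {"x":0,"y":0,"z":1.9,"turn":0},
  {"x":0,"y":0,"z":2.6,"turn":0},
  {"x":0,"y":0,"z":3.2,"turn":0},
])

```text
t: 23.22
tcp_pos: [0.5033, -0.0165, 0.1615]
ee_rot: [-179.8, 0.0, 77.9]
contact_force: [0.3, -0.5, -1.1]
width: 0.0206
finger_force: 60.9
```

Request:
send_rows([
  {"x":0,"y":0,"z":0.15,"turn":0},
  {"x":0,"y":0,"z":0.24,"turn":0},
  {"x":0,"y":0,"z":0.24,"turn":0},
  {"x":0,"y":0,"z":0.24,"turn":0},
])

```text
t: 23.55
tcp_pos: [0.5039, -0.0163, 0.1579]
ee_rot: [-179.8, 0.0, 77.9]
contact_force: [-7.8, -1.1, 17.2]
width: 0.0205
finger_force: 64.2
```

Request:
send_rows([
  {"x":0,"y":0,"z":-0.7,"turn":0},
  {"x":0,"y":0,"z":-1.5,"turn":0},
  {"x":0,"y":0,"z":-2.3,"turn":0},
  {"x":0,"y":0,"z":-3.1,"turn":0},
  {"x":0,"y":0,"z":-3.5,"turn":0},
])

```text
t: 23.97
tcp_pos: [0.5052, -0.0163, 0.2642]
ee_rot: [180.0, -0.0, 77.9]
contact_force: [0.2, -0.4, -2.0]
width: 0.0207
finger_force: 61.0
```

Request:
send_rows([
  {"x":0,"y":0,"z":0,"turn":0},
  {"x":0,"y":0,"z":-0.3,"turn":0},
  {"x":0,"y":0,"z":-0.8,"turn":0},
  {"x":0,"y":0,"z":-1.3,"turn":0},
  {"x":0,"y":0,"z":-1.6,"turn":0},
])

```text
t: 24.38
tcp_pos: [0.5049, -0.0165, 0.3109]
ee_rot: [-179.9, 0.0, 77.9]
contact_force: [1.2, 0.1, -1.0]
width: 0.0205
finger_force: 61.0
```

```bash
python3 br.py
```

```text
[ 0.5049 -0.0165  0.3109] [-1.7992e+02  1.0000e-02  7.7910e+01] 0.020450842122762887 60.95353290438652 [ 1.2  0.1 -1. ]
scene -0.145 215 c [-0.0013 -0.0031 -0.1299] ext [0.075 0.078 0.03 ] minz 0.166
scene -0.115 426 c [-0.0002 -0.0042 -0.1025] ext [0.076 0.077 0.025] minz 0.196
scene -0.085 43 c [-0.0007  0.0076 -0.0681] ext [0.032 0.042 0.034] minz 0.226
pot rim ((503.0252380371094, -196.2949981689453), 49.02125549316406) 153
pot rim ((512.1915283203125, -198.34759521484375), 47.11748504638672) 289
```

Request:
send_rows([
  {"x":-0.5,"y":0.13,"z":0,"turn":0},
  {"x":-1.3,"y":0.33,"z":0,"turn":0},
  {"x":-2.3,"y":0.58,"z":0,"turn":0},
  {"x":-3.3,"y":0.84,"z":0,"turn":0},
  {"x":-4.3,"y":1.09,"z":0,"turn":0},
])

```text
t: 24.9
tcp_pos: [0.5094, -0.1507, 0.3094]
ee_rot: [-179.9, 0.0, 77.9]
contact_force: [-0.3, -0.2, -1.2]
width: 0.0202
finger_force: 60.9
```

Request:
send_rows([
  {"x":-0.7,"y":0.18,"z":0,"turn":0},
  {"x":-1.15,"y":0.29,"z":0,"turn":0},
  {"x":-1.44,"y":0.37,"z":0,"turn":0},
  {"x":-1.44,"y":0.37,"z":0,"turn":0},
  {"x":-1.44,"y":0.37,"z":0,"turn":0},
])

```text
t: 25.32
tcp_pos: [0.512, -0.1928, 0.3106]
ee_rot: [-180.0, -0.0, 78.0]
contact_force: [-0.9, 0.3, -1.9]
width: 0.0202
finger_force: 60.9
```

```bash
python3 br.py; python3 -c "
from h import *
rows([(.5115,-.194,.1495)])"
```

```text
[ 0.512  -0.1928  0.3106] [-1.7996e+02 -4.0000e-02  7.7970e+01] 0.020235287740437747 60.9058380452916 [-0.9  0.3 -1.9]
scene -0.145 203 c [-0.      0.0023 -0.1291] ext [0.077 0.067 0.028] minz 0.167
scene -0.115 346 c [ 0.     -0.0026 -0.1024] ext [0.076 0.074 0.025] minz 0.196
scene -0.085 40 c [ 0.0019 -0.0015 -0.0692] ext [0.015 0.014 0.031] minz 0.226
pot rim ((511.8628845214844, -197.57725524902344), 49.56071090698242) 246
top -0.145 26 c [-0.0042  0.0279 -0.1298] ext [0.038 0.011 0.027] minz 0.167
top -0.115 69 c [ 0.0016  0.0267 -0.1023] ext [0.045 0.013 0.025] minz 0.196
pot rim ((514.8875122070312, -175.66407775878906), 38.880096435546875) 76
[-0.07 -0.01  5.39]
```

Request:
send_rows([
  {"x":-0.07,"y":0,"z":0.5,"turn":0},
  {"x":-0.07,"y":0,"z":1.1,"turn":0},
  {"x":-0.07,"y":0,"z":1.7,"turn":0},
  {"x":-0.07,"y":0,"z":2.2,"turn":0},
  {"x":-0.07,"y":0,"z":2.7,"turn":0},
])

```text
t: 25.83
tcp_pos: [0.5116, -0.1945, 0.2295]
ee_rot: [180.0, -0.0, 78.0]
contact_force: [0.2, -0.4, -1.2]
width: 0.0203
finger_force: 60.9
```

Request:
send_rows([
  {"x":0,"y":0,"z":0.5,"turn":0},
  {"x":0,"y":0,"z":1.1,"turn":0},
  {"x":0,"y":0,"z":1.7,"turn":0},
  {"x":0,"y":0,"z":2.2,"turn":0},
  {"x":0,"y":0,"z":2.5,"turn":0},
])

```text
t: 26.25
tcp_pos: [0.511, -0.1944, 0.1537]
ee_rot: [-179.9, -0.0, 78.0]
contact_force: [-0.3, 0.5, -1.6]
width: 0.0203
finger_force: 60.9
```

Request:
send_rows([
  {"x":0,"y":0,"z":0.06,"turn":0},
  {"x":0,"y":0,"z":0.12,"turn":0},
  {"x":0,"y":0,"z":0.16,"turn":0},
  {"x":0,"y":0,"z":0.16,"turn":0},
])

```text
t: 26.58
tcp_pos: [0.5119, -0.196, 0.1511]
ee_rot: [179.9, 0.0, 77.9]
contact_force: [-1.5, -0.1, -0.9]
width: 0.0206
finger_force: 60.9
```

Request:
send_rows([
  {"x":0,"y":0,"z":0.04,"turn":0},
  {"x":0,"y":0,"z":0.08,"turn":0},
  {"x":0,"y":0,"z":0.08,"turn":0},
])

```text
t: 26.83
tcp_pos: [0.5119, -0.1964, 0.1487]
ee_rot: [179.9, 0.0, 77.9]
contact_force: [-1.8, -0.5, 3.9]
width: 0.0204
finger_force: 61.5
```

Touching the pot floor; release and withdraw.

Request:
send_rows([
  {"x":0,"y":0,"z":0,"turn":0},
  {"x":0,"y":0,"z":0,"turn":0},
  {"x":0,"y":0,"z":0,"turn":0},
  {"x":0,"y":0,"z":0,"turn":0},
  {"x":0,"y":0,"z":0,"turn":0},
], gripper=0.75)

```text
t: 27.25
tcp_pos: [0.5114, -0.196, 0.1479]
ee_rot: [180.0, 0.0, 77.9]
contact_force: [0.2, 0.5, -0.6]
width: 0.0641
finger_force: 0.0
```

Request:
send_rows([
  {"x":0,"y":0,"z":-0.4,"turn":0},
  {"x":0,"y":0,"z":-1.0,"turn":0},
  {"x":0,"y":0,"z":-1.8,"turn":0},
  {"x":0,"y":0,"z":-2.8,"turn":0},
  {"x":0,"y":0,"z":-3.8,"turn":0},
])

```text
t: 27.67
tcp_pos: [0.5111, -0.1958, 0.2639]
ee_rot: [-180.0, -0.0, 77.9]
contact_force: [0.0, -0.1, 0.0]
width: 0.064
finger_force: 0.0
```

Request:
send_rows([
  {"x":1.0,"y":-0.7,"z":0,"turn":0},
  {"x":2.0,"y":-1.4,"z":0,"turn":0},
  {"x":3.0,"y":-2.1,"z":0,"turn":0},
  {"x":4.0,"y":-2.8,"z":0,"turn":0},
  {"x":4.5,"y":-3.3,"z":0,"turn":0},
])

```text
t: 28.08
tcp_pos: [0.442, -0.0393, 0.263]
ee_rot: [179.9, 0.0, 78.1]
contact_force: [0.2, -0.5, -0.6]
width: 0.0641
finger_force: 0.0
```

Run:
```python
from h import *
C=[]
for n in ('scene','top'):
    im,d=grab(n);P=pts(n,d,d>0);C.append(im)
    q=P[(abs(P[:,0]-.51)<.05)&(abs(P[:,1]+.196)<.05)&(P[:,2]>.165)&(P[:,2]<.2)];print('brush',len(q),q.min(0),q.max(0))
    q=P[(np.hypot(P[:,0]-.51,P[:,1]+.2)<.06)&(P[:,2]>.075)&(P[:,2]<.1)];print('pot',cv2.minEnclosingCircle((q[:,:2]*1000).astype(np.float32)))
cv2.imwrite('pics/fin.png',np.hstack([cv2.resize(C[0][150:400,190:440],(400,400)),cv2.resize(C[1][120:370,180:430],(400,400))]))
print(get_state()['t'],get_state()['tcp_pos'])
```

```text
brush 10 [ 0.51184029 -0.19579844  0.16813723] [ 0.51891561 -0.18787983  0.17956101]
pot ((511.088623046875, -196.697265625), 48.08610916137695)
brush 103 [ 0.49924055 -0.21282589  0.16662499] [ 0.51953356 -0.19076444  0.19684515]
pot ((511.8500061035156, -198.51060485839844), 46.67631912231445)
28.1833 [ 0.44190985 -0.03975421  0.26337481]
```

View pics/fin.png

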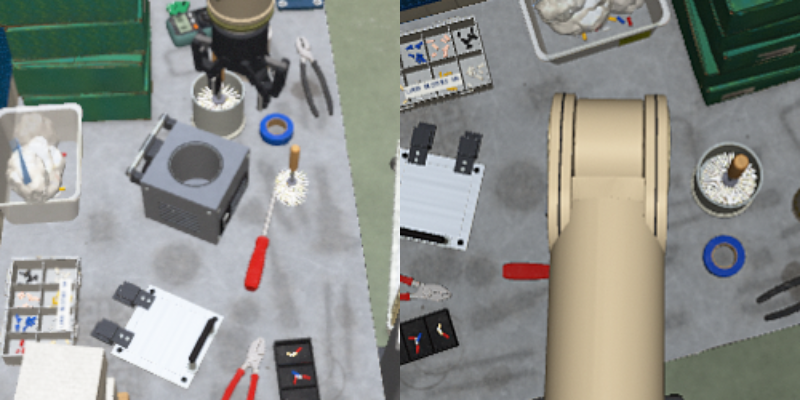

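The last picture shows the brush upright in its pot (right crop 735,170). The lid lies flat, handle up (left crop 165,335), the housing is open, and the other things are where they were. The gripper is clear of everything.

```bash
python3 -c "
from plant import arm
print(arm.finish_job())"
```

```text
the job is handed in; nothing more can be done
None
```

The job is handed in at about 28 s of the 72 s allowed: the lid lies flat on the bench with its handle up, the chamber has had three full strokes, the brush stands bristles down in its pot, and the housing is open with nothing else moved. The result of the judging was not shown.

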